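# Roll a shaft blank into the V-block and push it home against the stop

### The arm

A 6-joint arm with a two-finger parallel gripper is mounted at the origin on a cart in front of the work surface, level with it; the furniture and walls round the work are solid. World frame = base frame: x ahead of the robot, y to its left, z up, the work surface at z = 0. Lengths are in mm, angles in rad, forces in N, time in s.
With the tool pointing down it reaches from about 425 to 925 mm from the base axis. Payload 12.5 kg.
Tool frame: the origin (TCP) lies on the centre line of the jaws, within the pads' length; the fingertips stand 14 mm ahead of it and the grasp point (between the pads) lies 5 mm behind it; y points along the fingers, z is the direction in which the jaws open and shut, and the axes are right-handed (so a half turn about y gives the same grasp; the last joint's range is limited). The gripper opens to 85 mm and grips with 20 to 120 N. Pads are 22 mm wide; open, the fingers measure 114 mm over their backs; the gripper's body (76 mm by 85 mm) begins 54 mm behind the grasp point. The pads swing forward as they close: fully open they stand 13 mm farther back than shut.
Start: joints at [1.07, 0.491, 1.559, -0, 1.092, -0.106], TCP at [240.375, 576.946, 217.427] pointing down, gripper open.
Joint ranges: [-3.1, 3.1], [-0.84, 2.19], [0.05, 2.79], [-1.13, 4.28], [0.06, 2.93], [-2.69, 2.69]. Speed limits (rad/s): [2.22, 2.22, 2.79, 3.14, 3.14, 3.14].

### API

Orientations are given as a unit quaternion [x, y, z, w].
In Python, from workcell import manip gives the robot as it stands. The module is installed in compiled form; this text tells all that it offers.
- The arm moves only by the shell command python3 -m crank 'ROWS' [FORCE]. ROWS is JSON, a list of rows, each an object with "twist": the turn, a rotation vector about the tool's x, y, z in degrees, a list of three; "linear": the shift along the tool's x, y, z in mm, a list of three; "fingers": the opening, from 0 (shut) to 1 (fully open). A call has 1 to 10 rows; each row is the pose to reach, as a shift and turn from the pose commanded when the call began, along the tool's axes at that moment; what a row does not reach only later rows make up. A row lasts 1/8 s, in which the tool goes at most 62.5 mm and 10.7 degrees, less where a joint would pass 70% of its speed; a pose out of reach is approached as far as the arm can. A call with a gripper value outside its range is refused whole. The fingers move at their own pace and stop on an object; FORCE is the grip in N (left out, the last holds). Time passes only in rows, so rows that repeat a pose let the fingers close. It gives the time, the measured TCP pose, the force and the opening at its end, in the units of the state.
- manip.sense(): the state, without advancing time (a new reading comes with each control period).
- manip.get_image(name): name is "scene" or "side" or "wrist"; returns the picture (420x560x3 uint8, blue, green, red); there is no depth.
- manip.camera_params(name): a dict with "mtx" (3x3 intrinsics, pixels), "T" (4x4, takes a point from camera to world coordinates). Camera axes: x right, y down, z forward; pixel columns grow to the right and rows downward; lengths in mm; the calibration is good to about 2 mm. A picture is of the moment at which its call begins: read the wrist's pose just before it. camera_params takes no time and is no camera call; for the wrist camera it gives the pose at the moment of the call.
- manip.finish_job(): hands the job in, once; it reports no verdict.
The state is a dict: "time": time; "qpos": joint angles; "dq": joint speeds; "joint_efforts": joint torques, N m; "ee_pos": TCP position; "ee_rot": TCP orientation; "ft_force": force on the tool from outside, world axes, zero at the start; "moment": the same for the moment, N m; "gripper_width": finger opening in mm.
Only numpy, scipy, OpenCV 4.12 (cv2) and the standard library are available. Lean on these libraries where they do the work, as an engineer would, in place of code of your own. Each camera call takes 0.05 s, during which the arm holds its last target.

### The job

Load the loose steel shaft blank into the V-block without picking it up: push it by its side with the fingertips so that it rolls along the bench, over the low lip and into the V. Then push gently on the end that sticks out until the other end rests against the stop plate, and back away. Do not lift the shaft at any time and leave the bottles and the dish where they are.

Things in the scene. Friction and masses are not known exactly. Their poses are not given: they have to be found in the camera images.
- shaft: loose plain steel round bar, diameter 36 mm, length 150 mm, about 0.35 kg, lying on the bench between robot and V-block, roughly parallel to the V. Origin: its centre, on the axis (18 mm above the bench at the start). y runs along the bar toward the stop-plate side; x, z turn as it rolls (z up at the start). Slippery (friction about 0.35); rolls on about 10 mm after a 40 mm/s push
- shaft_stop_end (a point): centre of the shaft's end face that shall meet the stop plate (75 mm from the centre along the shaft's +y)
- shaft_free_end (a point): centre of the shaft's other end face (75 mm from the centre along -y); push here to slide the shaft to the stop. It still sticks out 30 mm beyond the V-block when the shaft is home
- v_block: fixed aluminium V-block, V 120 mm long, open at its -y end. Origin on the bench, mid-length, under a seated shaft's axis; y along the V to the stop plate, x away from the entry side, z up. In x: ramp from the bench at -47 mm to a 9 mm high lip at -20 to -16, 30 degree face down into the V, 60 degree back face up to 33.5 mm, block ends at +44. Stop plate: y +60 to +70, x -47 to +45, 44 mm high
- v_seat (a point): where the axis of a seated shaft passes the middle of the V: 20.5 mm above the bench, axes as the V-block's. The shaft rolls up over the lip (its axis rises to 27 mm) and drops to this height
- stop_face (a point): point on the stop plate's face toward the V, at the height of the seated shaft's axis, 60 mm from v_seat along +y; axes as the V-block's. At the start the shaft's end lies 10 to 30 mm short of the plane of this face
- petri_dish: bystander: shallow clear round dish, 61 mm across, 15 mm high, beside the shaft's path on the stop-plate side; origin at the centre of its underside
- amber_bottle: bystander: small brown bottle with black cap, 42 mm across, 81 mm high, standing beyond the stop plate; origin at the centre of its underside
- drop_bottle: bystander: small white bottle with a cap, 33 mm across, 69 mm high, standing to the right of the work; origin at the centre of its underside
Things that resemble listed ones, but are neither listed nor needed, are in the scene too. Of the things that look like the shaft, take the one that is farthest from the robot's base at the start.

How it is judged (in metres and radians):
On the way, in this order (a step that is already met when the one before it is completed fails the run):
1. the shaft has rolled over (about half a turn) on its way, not just slid (angle between shaft's own z axis and vertical above 2.3 rad and height (world z) of shaft below 0.034 m), for 0.02 s.
2. the shaft lies in the V, square with it (x of shaft in the frame of v_seat between -0.004 and 0.004 m and z of shaft in the frame of v_seat between -0.004 and 0.004 m and angle between the y axis of shaft and the y axis of v_block, either way round below 0.05 rad), for 0.2 s.
3. the shaft's end is against the stop plate (all of step 2 and y of shaft_stop_end in the frame of stop_face between -0.003 and 0.003 m), for 0.2 s.
At the end, for the whole second after the job is handed in: the shaft rests in the V (axis within 4 mm of the seat across and in height, within 0.05 rad of the V), its end within 3 mm of the stop plate, at rest (all of step 3 and linear speed of shaft below 0.01 m/s and angular speed of shaft below 0.15 rad/s); the robot touches nothing.
It fails at once if the shaft was lifted (its centre more than 36 mm above the bench, or tipped up by more than about 13 degrees) (height (world z) of shaft above 0.036 m or angle between shaft's own y axis and vertical below 1.34 rad or angle between shaft's own y axis and vertical above 1.8 rad).
It fails at once if a bottle or the dish was moved by more than 20 mm or knocked over (distance of any of petri_dish, amber_bottle, drop_bottle from where it was at the start of the episode above 0.02 m or angle between any of petri_dish, amber_bottle, drop_bottle's own z axis and vertical above 0.5 rad).
It also fails if it takes over 45 s, if anything falls off the work surface, if the arm or the gripper's body presses on something with over 40 N, if the wrist force passes 120 N, or if a joint passes its speed limit or range.

## Working session

There is one attempt and no reset: what is moved stays moved. The work goes in short steps, Python scripts to look and compute and a shell command to move; the robot and the scene stay as the last step left them, time stands still between calls to the robot, and variables do not carry over. Pictures are saved under pics/ and viewed, and the job is handed in when it is done.

```bash
mkdir -p pics; python3 - <<'E'
from workcell import manip
import cv2
s=manip.sense(); print(s)
for n in ["scene","side","wrist"]:
    p=manip.camera_params(n); print(n,p["mtx"],p["T"])
    cv2.imwrite(f"pics/{n}0.png",manip.get_image(n))
E
```

```text
{'time': 0.0, 'qpos': array([ 1.07039574e+00,  4.91531335e-01,  1.55946996e+00,  8.28105045e-06,
        1.09168349e+00, -1.05598006e-01]), 'dq': array([-0.00120947, -0.00063149,  0.0006881 , -0.00045926, -0.0001611 ,
        0.00185056]), 'joint_efforts': array([ 7.82912757e-04, -6.18449950e+01, -2.61591589e+01, -9.91280922e-05,
        4.08455642e-03, -6.48996138e-05]), 'ee_pos': array([240.24806941, 576.71232634, 216.83821467]), 'ee_rot': array([ 0.69374185, -0.13879802,  0.13856263, -0.69300632]), 'ft_force': array([ 0.67874848,  0.44996071, -0.3377013 ]), 'moment': array([-0.00938562, -0.01947056,  0.04187055]), 'gripper_width': 85.1096809406005}
scene [[397.33649853   0.         284.38457519]
 [  0.         397.33649853 207.60920518]
 [  0.           0.           1.        ]] [[-6.12205642e-01 -3.72513133e-01  6.97451230e-01 -1.16838589e+02]
 [-7.90293329e-01  3.16511067e-01 -5.24649595e-01  3.94890922e+02]
 [-2.53121684e-02 -8.72384497e-01 -4.88164505e-01  4.77702347e+02]
 [ 0.00000000e+00  0.00000000e+00  0.00000000e+00  1.00000000e+00]]
side [[472.15328265   0.         273.47213354]
 [  0.         472.15328265 207.45018857]
 [  0.           0.           1.        ]] [[ 9.71894476e-01 -1.57983585e-01  1.74534563e-01  3.21516345e+02]
 [-2.34841330e-01 -5.98812137e-01  7.65685036e-01 -8.98257405e+02]
 [-1.64522521e-02 -7.85152986e-01 -6.19083283e-01  7.17297784e+02]
 [ 0.00000000e+00  0.00000000e+00  0.00000000e+00  1.00000000e+00]]
wrist [[291.40857155   0.         286.10386883]
 [  0.         291.40857155 210.53117628]
 [  0.           0.           1.        ]] [[ 3.84557575e-01  8.89009683e-01  2.48550309e-01  1.76967555e+02]
 [ 9.23100437e-01 -3.70055696e-01 -1.04615314e-01  6.03443974e+02]
 [-1.02656927e-03  2.69667510e-01 -9.62952948e-01  3.73536559e+02]
 [ 0.00000000e+00  0.00000000e+00  0.00000000e+00  1.00000000e+00]]
```

View pics/scene0.png

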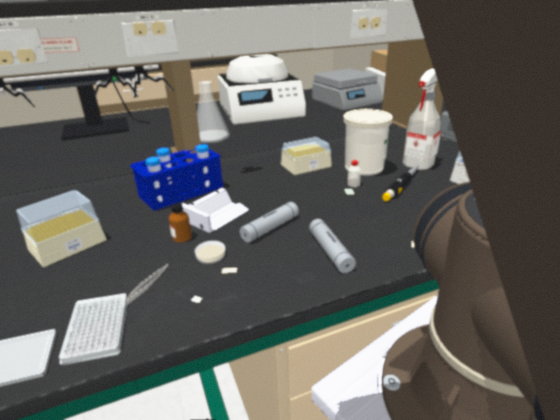

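View pics/side0.png

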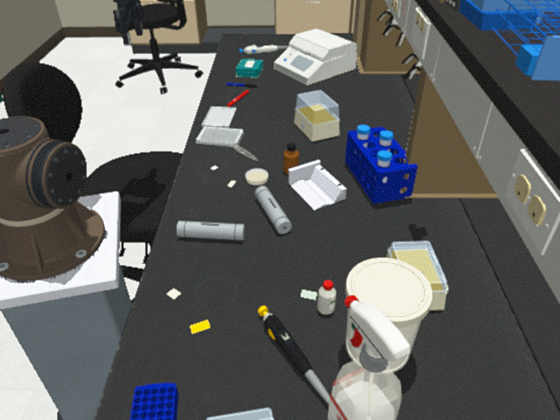

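View pics/wrist0.png

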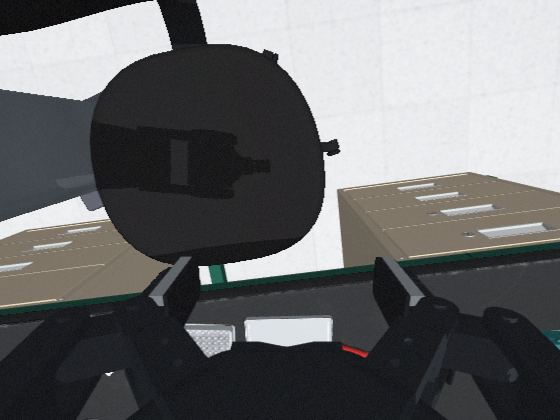

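Two candidates for the shaft: bar A at scene (270,222) / side (272,210), and bar B at scene (332,246) / side (210,231). A lies between the robot and the V-block, roughly parallel to the V and farther from the base, so it fits. I'll confirm this in a crop and measure.

```bash
cat > h.py <<'E'
from workcell import manip
import cv2,numpy as np
def ray(n,uv,P=None):
    P=P or manip.camera_params(n); d=np.linalg.inv(P["mtx"])@np.array([uv[0],uv[1],1.]); T=P["T"]
    return T[:3,3],T[:3,:3]@d
def onz(n,uv,z,P=None):
    o,d=ray(n,uv,P); return o+d*(z-o[2])/d[2]
def proj(n,X,P=None):
    P=P or manip.camera_params(n); T=P["T"]; c=T[:3,:3].T@(np.array(X)-T[:3,3]); q=P["mtx"]@c; return q[:2]/q[2]
E
python3 - <<'E'
from h import *
a=cv2.imread("pics/scene0.png");b=cv2.imread("pics/side0.png")
cv2.imwrite("pics/cA.png",cv2.resize(a[180:285,165:365],None,fx=4,fy=4,interpolation=cv2.INTER_CUBIC))
cv2.imwrite("pics/cB.png",cv2.resize(b[140:260,165:365],None,fx=4,fy=4,interpolation=cv2.INTER_CUBIC))
for n,uv in [("scene",(270,222)),("side",(272,210)),("scene",(332,246)),("side",(210,231))]:
    p=onz(n,uv,25); print(n,uv,p.round(0),np.hypot(*p[:2]).round())
E
```

```text
scene (270, 222) [499. -28.  25.] 500.0
side (272, 210) [511. -51.  25.] 514.0
scene (332, 246) [346. -68.  25.] 352.0
side (210, 231) [360. -88.  25.] 370.0
```

View pics/cA.png

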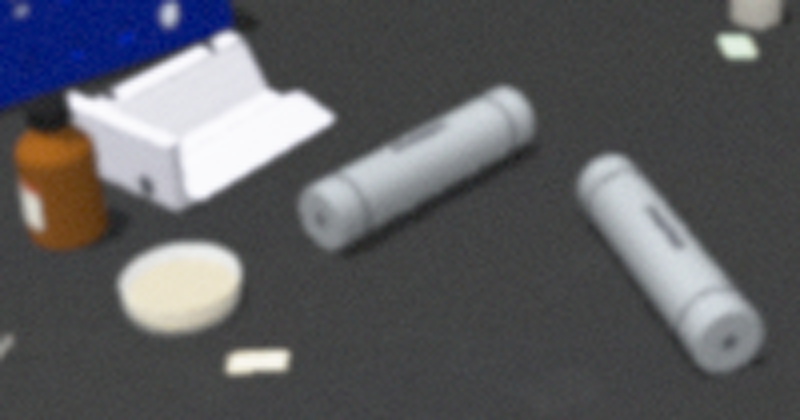

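View pics/cB.png

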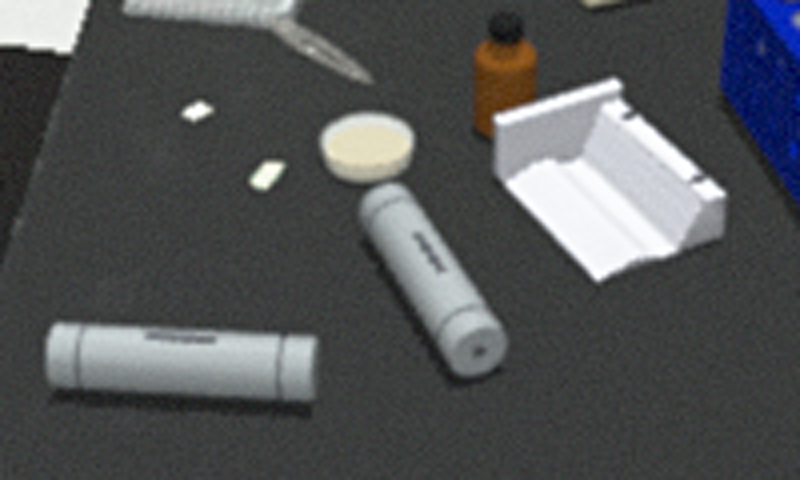

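The crops confirm bar A: it is 500 mm from the base against about 360 mm for B. In the A crop its stop end is at (322,217) and in the B crop its free end is at (481,350). The V-block opens toward the bar, and its stop plate is at the far (+y) end.

```bash
cat >> h.py <<'E'
A=lambda u,v:(165+u/4-.4,180+v/4-.4)
B=lambda u,v:(165+u/4-.4,140+v/4-.4)
E
python3 - <<'E'
from h import *
def show(l,p): print(l,p.round(1))
show("free side",onz("side",B(479,350),18)); show("stop scene",onz("scene",A(322,217),18))
show("V(-47,-60) side",onz("side",B(600,281),0)); show("V(-47,-60) scene",onz("scene",A(336,118),0))
show("V(-47,70) scene",onz("scene",A(180,211),0))
show("V(44,-60) side",onz("side",B(722,238),0))
show("plate top (-47,60?70,44) side",onz("side",B(496,118),44));show("plate top(45,70) side",onz("side",B(619,79),44))
show("plate top(-47,70..60) scene",onz("scene",A(182,142),44));show("plate top(45,70) scene",onz("scene",A(70,95),44))
show("dish side",onz("side",B(367,158),4));show("dish scene",onz("scene",A(182,295),4))
show("amber",onz("scene",A(70,235),0)); show("drop side",onz("side",(326,311),0))
show("dark mark?",onz("side",B(430,252),36))
E
```

```text
free side [ 525.6 -109.7   18. ]
stop scene [503.7  34.8  18. ]
V(-47,-60) side [618.3 -45.8   0. ]
V(-47,-60) scene [616.8 -46.8   0. ]
V(-47,70) scene [584.5  78.5   0. ]
V(44,-60) side [704.9 -24.    0. ]
plate top (-47,60?70,44) side [586.2  79.   44. ]
plate top(45,70) side [676.5 102.8  44. ]
plate top(-47,70..60) scene [581.5  73.1  44. ]
plate top(45,70) scene [672.   96.8  44. ]
dish side [507.3 113.2   4. ]
dish scene [507.1 118.7   4. ]
amber [601.9 136.8   0. ]
drop side [ 545.8 -348.2    0. ]
dark mark? [514.8 -36.8  36. ]
```

```bash
cat >> h.py <<'E'
from scipy.spatial.transform import Rotation as R
def plan(target,yaw,c=None):
    """target TCP mm world; yaw deg = direction of tool z vs world +y (tool y down). prints shift/turn in tool axes"""
    s=manip.sense(); R0=R.from_quat(s["ee_rot"]).as_matrix(); p=s["ee_pos"]
    a=np.radians(yaw); z=np.array([-np.sin(a),np.cos(a),0]); y=np.array([0,0,-1.])
    for sg in (1,-1):
        Rt=np.stack([np.cross(y,sg*z),y,sg*z],1)
        print(sg,"shift",(R0.T@(np.array(target)-p)).round(1),"twist",np.degrees(R.from_matrix(R0.T@Rt).as_rotvec()).round(2))
    return R0
E
python3 - <<'E'
from h import *
R0=plan((420,300,217),8.6); print(R0.round(3)); plan((480,-35,217),8.6)
E
```

```text
1 shift [ 2.723e+02  1.000e-01 -1.864e+02] twist [ 4.000e-02 -3.122e+01 -2.000e-02]
-1 shift [ 2.723e+02  1.000e-01 -1.864e+02] twist [2.0000e-02 1.4878e+02 6.0000e-02]
[[ 0.923 -0.     0.385]
 [-0.385 -0.001  0.923]
 [-0.    -1.    -0.001]]
1 shift [ 4.566e+02  3.000e-01 -4.725e+02] twist [ 4.000e-02 -3.122e+01 -2.000e-02]
-1 shift [ 4.566e+02  3.000e-01 -4.725e+02] twist [2.0000e-02 1.4878e+02 6.0000e-02]
```

```bash
python3 -m crank '[{"twist":[0,-10,0],"linear":[50,0,-35],"fingers":1},{"twist":[0,-20,0],"linear":[105,0,-72],"fingers":1},{"twist":[0,-31,0],"linear":[155,0,-105],"fingers":1},{"twist":[0,-31.2,0],"linear":[205,0,-140],"fingers":1},{"twist":[0,-31.2,0],"linear":[250,0,-175],"fingers":1},{"twist":[0,-31.2,0],"linear":[290,0,-215],"fingers":1},{"twist":[0,-31.2,0],"linear":[325,0,-260],"fingers":1},{"twist":[0,-31.2,0],"linear":[355,0,-310],"fingers":1},{"twist":[0,-31.2,0],"linear":[390,0,-360],"fingers":1},{"twist":[0,-31.2,0],"linear":[420,0,-405],"fingers":1}]'
python3 - <<'E'
from h import *
plan((480,-35,217),8.6)
E
```

```text
time: 1.4
ee_pos: [472.4, 39.5, 217.5]
ee_rot: [-0.705, -0.053, 0.053, 0.705]
ft_force: [0.4, 0.1, -0.1]
gripper_width: 85.4
1 shift [ -3.6   0.5 -74.8] twist [-0.   -0.04  0.02]
-1 shift [ -3.6   0.5 -74.8] twist [-3.0000e-02  1.7996e+02 -0.0000e+00]
```

```bash
python3 -m crank '[{"twist":[0,0,0],"linear":[-2,0,-40],"fingers":1},{"twist":[0,0,0],"linear":[-4,0,-75],"fingers":1},{"twist":[0,0,0],"linear":[-4,0,-75],"fingers":1}]'
python3 - <<'E'
from h import *
P=manip.camera_params("wrist");im=manip.get_image("wrist");print(manip.sense()["ee_pos"],P["T"].tolist());cv2.imwrite("pics/w1.png",im)
E
```

```text
time: 1.78
ee_pos: [479.6, -35.0, 217.2]
ee_rot: [-0.705, -0.052, 0.052, 0.705]
ft_force: [-0.3, -0.5, -0.3]
gripper_width: 85.7
[479.42466443 -33.8997124  217.21994475] [[-0.14633571811692947, 0.9526257088930442, 0.26662729860092393, 411.76050482719216], [0.9892349472398877, 0.14099565773138373, 0.03917197544405948, -44.653075048728354], [-0.00027706045924122435, 0.26948930082086414, -0.9630033437016629, 373.8584570010802], [0.0, 0.0, 0.0, 1.0]]
```

View pics/w1.png

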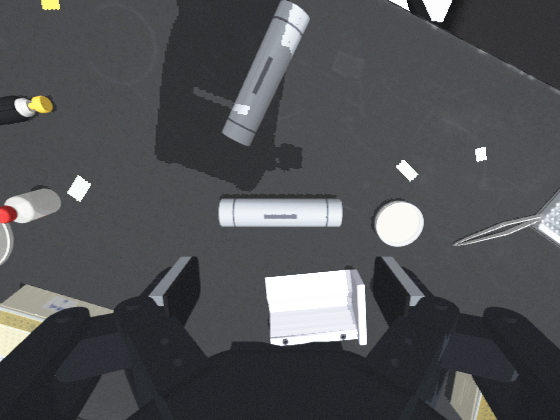

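The wrist view shows the shaft horizontal at (280,212). Its ends are at columns 219 and 342, the V-block is at (317,306), and the dish is at (399,223).

```bash
python3 - <<'E'
from h import *
im=cv2.imread("pics/w1.png")
P=manip.camera_params("wrist")
g=im.min(2); m=((g>105)).astype(np.uint8)
n,l,st,c=cv2.connectedComponentsWithStats(m)
for i in range(1,n):
    if st[i,4]>400: print(i,st[i],c[i].round(1))
i=l[212,250]; cn,_=cv2.findContours((l==i).astype(np.uint8),0,2); r=cv2.minAreaRect(cn[0]); print(r); bx=cv2.boxPoints(r);print(bx.round(1))
for b in bx: print(onz("wrist",b,18,P).round(1))
i=l[330,310] or l[300,300]
cv2.imwrite("pics/w1v.png",cv2.resize(im[190:350,215:375],None,fx=4,fy=4,interpolation=cv2.INTER_CUBIC)[:, :])
E
```

```text
2 [ 229    0   81  131 4020] [269.8  63.9]
4 [422   0  30  22 449] [437.    8.6]
14 [222 120  32  26 436] [237.2 132.8]
18 [   4  189   57   35 1268] [ 33.9 204.5]
19 [ 453  190  107   58 1528] [527.8 224.3]
20 [ 218  199  125   28 3445] [280.  212.5]
21 [ 375  201   49   46 1794] [398.8 223.3]
22 [  0 223  14  42 456] [  5.4 241.5]
24 [149 257  42  49 545] [167.8 280.6]
25 [383 257  42  49 541] [404.8 280.7]
26 [ 264  269  103   77 6803] [316.5 307.3]
27 [   0  284  114   78 3052] [ 33.2 313.5]
28 [ 450  371   37   49 1148] [466.3 396.9]
((280.0, 212.5), (27.0, 124.0), 90.0)
[[218. 199.]
 [342. 199.]
 [342. 226.]
 [218. 226.]]
[ 507.8 -115.7   18. ]
[484.9  38.1  18. ]
[519.9  45.2  18. ]
[ 543.4 -112.7   18. ]
```

```bash
python3 - <<'E'
import cv2;a=cv2.imread("pics/w1v.png");print(a.shape);cv2.imwrite("pics/w1v2.png",a[:600])
E
```

```text
(640, 640, 3)
```

View pics/w1v2.png

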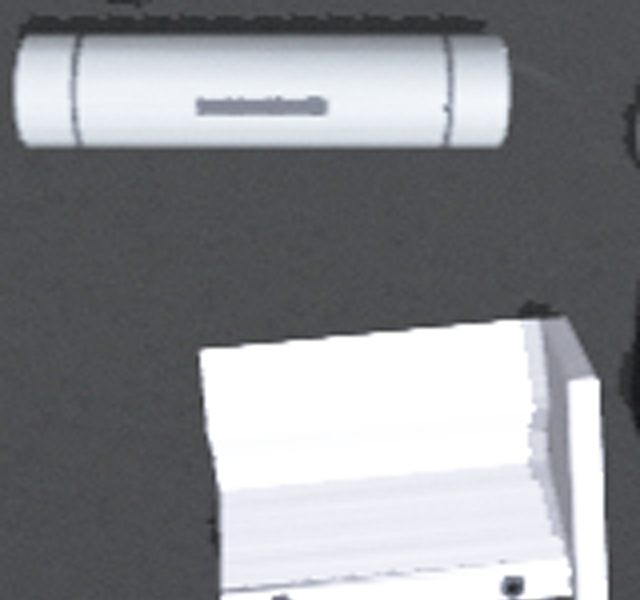

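```bash
python3 - <<'E'
from h import *
P=manip.camera_params("wrist");s=manip.sense();Rm=R.from_quat(s["ee_rot"]).as_matrix();p=s["ee_pos"]
a=onz("wrist",(218.5,212.5),18,P);b=onz("wrist",(341.5,212.5),18,P);print(a,b,np.linalg.norm(a-b),np.degrees(np.arctan2(-(b-a)[0],(b-a)[1])))
print((a+b)/2)
v1=onz("wrist",(264.6,277.1),0,P);v2=onz("wrist",(356.6,269.2),0,P);print(v1,v2,np.linalg.norm(v1-v2),np.degrees(np.arctan2(-(v2-v1)[0],(v2-v1)[1])))
for dy in (-40,-12,1,14):
  for dx in (-11,11):
    print(dy,dx,[proj("wrist",p+Rm@np.array([dx,dy,k]),P).round() for k in (-57,-43,43,57)])
im=cv2.imread("pics/w1.png");cv2.imwrite("pics/w1f.png",cv2.resize(im[230:380,100:290],None,fx=4,fy=4,interpolation=cv2.INTER_CUBIC))
E
```

```text
[ 525.25929186 -113.55741893   18.        ] [502.25751118  41.00818293  18.        ] 156.26774200975376 8.464389124996954
[513.75840152 -36.274618    18.        ]
[616.83201805 -44.03518317   0.        ] [585.44285942  82.84874607   0.        ] 130.70887796946346 13.895132459721841
-40 -11 [array([155., 265.]), array([187., 265.]), array([383., 265.]), array([415., 265.])]
-40 11 [array([161., 309.]), array([192., 309.]), array([379., 309.]), array([410., 309.])]
-12 -11 [array([178., 241.]), array([204., 241.]), array([366., 241.]), array([393., 241.])]
-12 11 [array([182., 279.]), array([208., 279.]), array([363., 279.]), array([389., 279.])]
1 -11 [array([186., 233.]), array([211., 233.]), array([360., 233.]), array([385., 233.])]
1 11 [array([190., 268.]), array([213., 268.]), array([358., 268.]), array([381., 268.])]
14 -11 [array([193., 226.]), array([216., 226.]), array([355., 226.]), array([378., 226.])]
14 11 [array([196., 259.]), array([218., 259.]), array([353., 259.]), array([375., 259.])]
```

View pics/w1f.png

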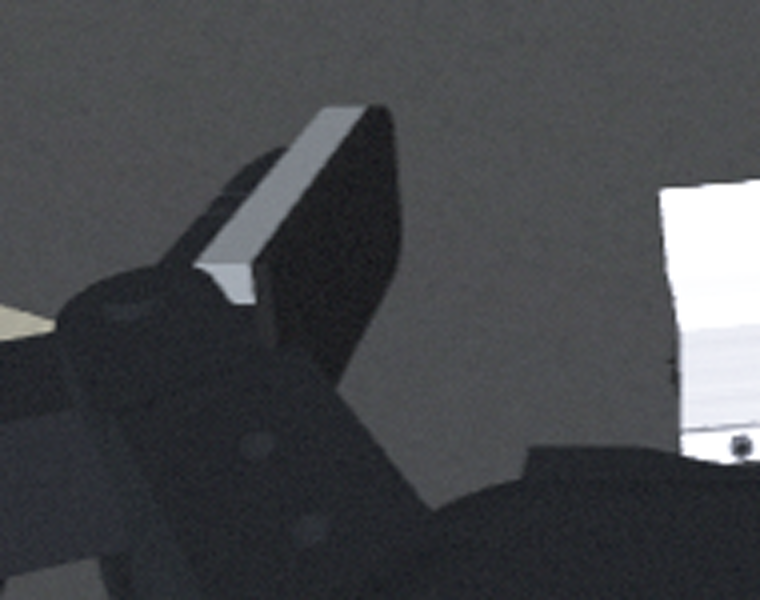

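```bash
python3 - <<'E'
from h import *
plan((459.5,-44.5,60),8.5)
E
```

```text
1 shift [-21.2 157.2  -7.6] twist [-0.02 -0.04 -0.02]
-1 shift [-21.2 157.2  -7.6] twist [ 3.0000e-02  1.7996e+02 -3.0000e-02]
```

```bash
python3 -m crank '[{"twist":[0,0,0],"linear":[-12,20,-4],"fingers":1},{"twist":[0,0,0],"linear":[-21,60,-8],"fingers":1},{"twist":[0,0,0],"linear":[-21,100,-8],"fingers":1},{"twist":[0,0,0],"linear":[-21,135,-8],"fingers":1},{"twist":[0,0,0],"linear":[-21,157,-8],"fingers":1},{"twist":[0,0,0],"linear":[-21,157,-8],"fingers":1}]'
python3 - <<'E'
from h import *
a=manip.get_image("side");cv2.imwrite("pics/s2.png",cv2.resize(a[110:260,150:350],None,fx=4,fy=4,interpolation=cv2.INTER_CUBIC))
s=manip.sense();Rm=R.from_quat(s["ee_rot"]).as_matrix();p=s["ee_pos"];print(p)
for dy in (-27,1,14): print(dy,[((proj("side",p+Rm@np.array([dx,dy,-50]))-[150,110])*4).round() for dx in(-11,11)])
E
```

```text
time: 2.58
ee_pos: [459.2, -43.2, 59.4]
ee_rot: [-0.705, -0.052, 0.054, 0.705]
ft_force: [0.6, -0.6, 0.2]
gripper_width: 85.2
[459.78507723 -43.46855783  60.32302975]
-27 [array([407., 375.]), array([445., 365.])]
1 [array([409., 415.]), array([446., 405.])]
14 [array([410., 433.]), array([447., 423.])]
```

View pics/s2.png

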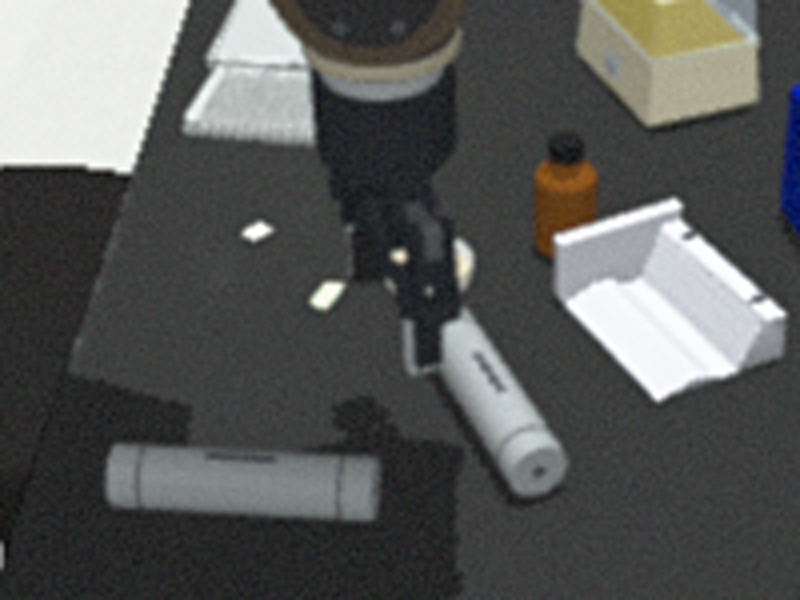

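The near fingertip is at crop (420,370). That matches a tip about 27 mm behind the TCP with the gripper open, not ahead of it. I'll half-close the fingers and measure again, lower down.

```bash
python3 -m crank '[{"twist":[0,0,0],"linear":[0,10,0],"fingers":0.5},{"twist":[0,0,0],"linear":[0,20,0],"fingers":0.5},{"twist":[0,0,0],"linear":[0,25,0],"fingers":0.5},{"twist":[0,0,0],"linear":[0,25,0],"fingers":0.5}]'
python3 - <<'E'
from h import *
a=manip.get_image("side");cv2.imwrite("pics/s3.png",cv2.resize(a[150:250,200:320],None,fx=6,fy=6,interpolation=cv2.INTER_CUBIC))
s=manip.sense();Rm=R.from_quat(s["ee_rot"]).as_matrix();p=s["ee_pos"];print(p,s["gripper_width"])
k=-(s["gripper_width"]/2+4)
for dy in (-27,-14,1,14): print(dy,[((proj("side",p+Rm@np.array([dx,dy,k]))-[200,150])*6).round() for dx in(-11,11)])
E
```

```text
time: 3.12
ee_pos: [459.8, -44.2, 35.1]
ee_rot: [-0.705, -0.053, 0.053, 0.705]
ft_force: [-0.0, -0.4, 0.0]
gripper_width: 42.6
[459.92592013 -44.2453703   35.29909444] 42.90029809556142
-27 [array([292., 340.]), array([347., 326.])]
-14 [array([294., 367.]), array([348., 353.])]
1 [array([295., 398.]), array([349., 383.])]
14 [array([297., 424.]), array([351., 409.])]
```

View pics/s3.png

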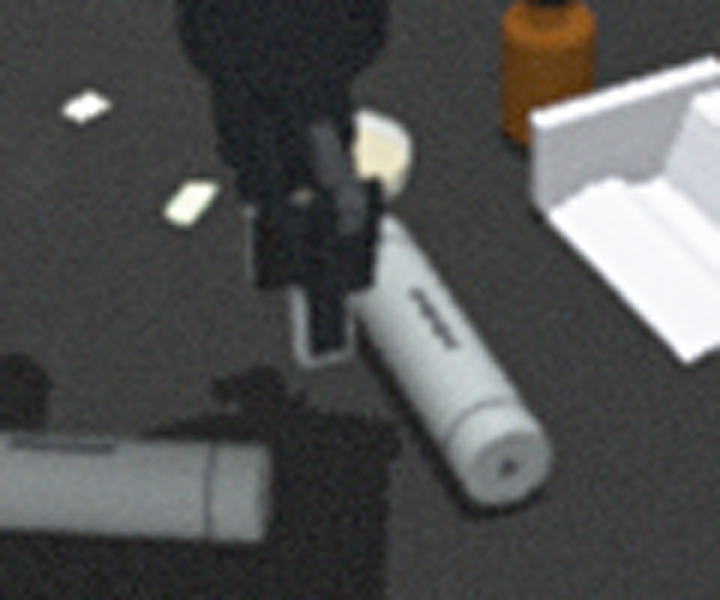

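```bash
python3 -m crank '[{"twist":[0,0,0],"linear":[0,6,0],"fingers":0.5},{"twist":[0,0,0],"linear":[0,12,0],"fingers":0.5},{"twist":[0,0,0],"linear":[0,18,0],"fingers":0.5},{"twist":[0,0,0],"linear":[0,18,0],"fingers":0.5}]'
python3 - <<'E'
from h import *
a=manip.get_image("side");cv2.imwrite("pics/s4.png",cv2.resize(a[150:250,200:320],None,fx=6,fy=6,interpolation=cv2.INTER_CUBIC))
s=manip.sense();Rm=R.from_quat(s["ee_rot"]).as_matrix();p=s["ee_pos"];print(p,s["gripper_width"])
k=-(s["gripper_width"]/2+4)
for dy in (-27,-14,1,14): print(dy,[((proj("side",p+Rm@np.array([dx,dy,k]))-[200,150])*6).round() for dx in(-11,11)])
E
```

```text
time: 3.68
ee_pos: [459.7, -44.2, 16.9]
ee_rot: [-0.705, -0.053, 0.053, 0.705]
ft_force: [0.7, -0.0, -0.0]
gripper_width: 42.5
[459.85948503 -44.19987657  17.11972422] 42.642527027010885
-27 [array([294., 377.]), array([348., 363.])]
-14 [array([296., 404.]), array([349., 389.])]
1 [array([297., 434.]), array([351., 420.])]
14 [array([299., 460.]), array([352., 445.])]
```

View pics/s4.png

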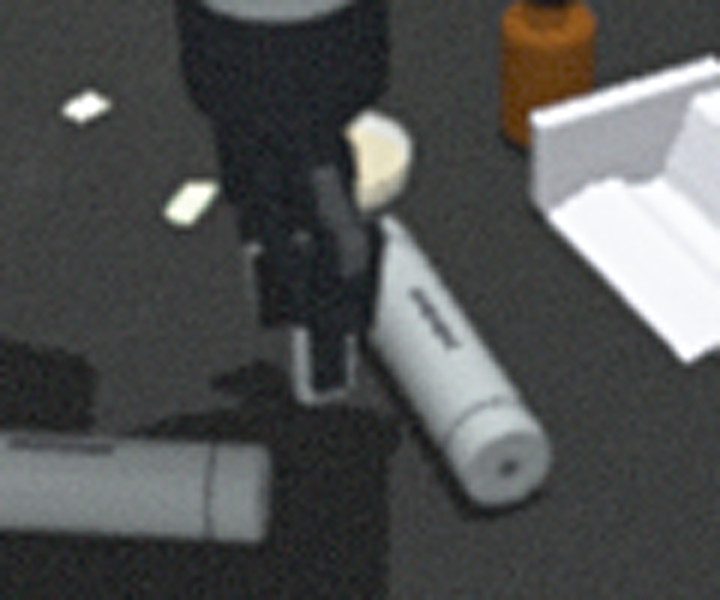

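```bash
python3 -m crank '[{"twist":[0,0,0],"linear":[0,8,0],"fingers":0.5},{"twist":[0,0,0],"linear":[0,16,0],"fingers":0.5},{"twist":[0,0,0],"linear":[10,16,0],"fingers":0.5},{"twist":[0,0,0],"linear":[16,16,0],"fingers":0.5},{"twist":[0,0,0],"linear":[16,16,0],"fingers":0.5}]'
python3 - <<'E'
from h import *
a=manip.get_image("side");b=manip.get_image("scene")
cv2.imwrite("pics/s5.png",np.hstack([cv2.resize(a[150:250,220:315],None,fx=4,fy=4,interpolation=cv2.INTER_CUBIC),cv2.resize(b[180:280,220:315],None,fx=4,fy=4,interpolation=cv2.INTER_CUBIC)]))
s=manip.sense();print(s["ee_pos"],s["ft_force"])
E
```

```text
time: 4.35
ee_pos: [476.5, -41.8, 1.5]
ee_rot: [0.705, 0.053, -0.053, -0.705]
ft_force: [-0.1, 0.7, 0.8]
gripper_width: 42.7
[475.74468223 -41.75436865   1.48626179] [-0.92530163 -0.0812463   0.20488094]
```

View pics/s5.png

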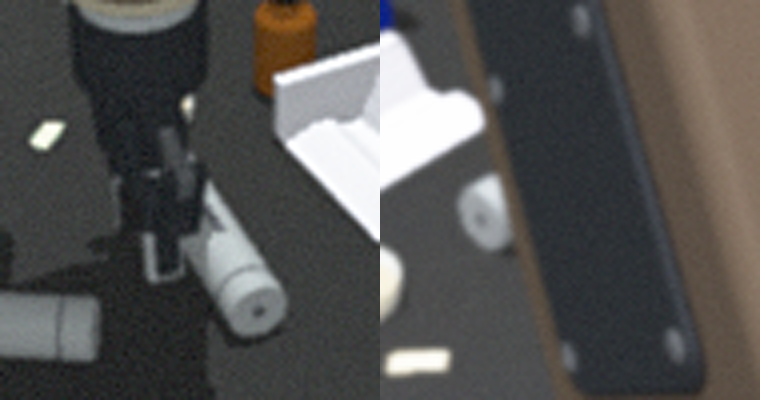

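```bash
cat > pathp.py <<'E'
from h import *
s=manip.sense();R0=R.from_quat(s["ee_rot"]).as_matrix();p=s["ee_pos"]
V=np.array([647.5,24.]);ph=np.radians(14.3);vx=np.array([np.cos(ph),np.sin(ph)]);vy=np.array([-vx[1],vx[0]])
c=np.array([513.8,-36.3]);ds=1
for k in range(0,150):
    th=np.radians(8.5+5.8*min(k/90,1));n=np.array([np.cos(th),np.sin(th)])
    if k%10==0 or k>128:
        t=c-29*n;d=R0.T@np.array([t[0]-p[0],t[1]-p[1],0]);print(k,"tool",d.round(1)[[0,2]],"tw",round(-(np.degrees(th)-8.5),1),"shaftV",round((c-V)@vx,1),round((c-V)@vy,1))
    c=c+n*ds
E
python3 pathp.py
```

```text
0 tool [ 9.4 -0.2] tw -0.0 shaftV -144.5 -25.4
10 tool [19.4 -0.5] tw -0.6 shaftV -134.5 -26.4
20 tool [29.4 -0.7] tw -1.3 shaftV -124.5 -27.2
30 tool [39.5 -0.8] tw -1.9 shaftV -114.6 -28.0
40 tool [49.5 -0.7] tw -2.6 shaftV -104.6 -28.6
50 tool [59.5 -0.6] tw -3.2 shaftV -94.6 -29.1
60 tool [69.5 -0.3] tw -3.9 shaftV -84.6 -29.5
70 tool [79.5  0.1] tw -4.5 shaftV -74.6 -29.8
80 tool [89.5  0.6] tw -5.2 shaftV -64.6 -29.9
90 tool [99.4  1.2] tw -5.8 shaftV -54.6 -30.0
100 tool [109.4   2.2] tw -5.8 shaftV -44.6 -30.0
110 tool [119.3   3.2] tw -5.8 shaftV -34.6 -30.0
120 tool [129.3   4.2] tw -5.8 shaftV -24.6 -30.0
129 tool [138.2   5.1] tw -5.8 shaftV -15.6 -30.0
130 tool [139.2   5.2] tw -5.8 shaftV -14.6 -30.0
131 tool [140.2   5.3] tw -5.8 shaftV -13.6 -30.0
132 tool [141.2   5.4] tw -5.8 shaftV -12.6 -30.0
133 tool [142.2   5.5] tw -5.8 shaftV -11.6 -30.0
134 tool [143.2   5.6] tw -5.8 shaftV -10.6 -30.0
135 tool [144.2   5.7] tw -5.8 shaftV -9.6 -30.0
136 tool [145.2   5.8] tw -5.8 shaftV -8.6 -30.0
137 tool [146.2   5.9] tw -5.8 shaftV -7.6 -30.0
138 tool [147.2   6. ] tw -5.8 shaftV -6.6 -30.0
139 tool [148.2   6.1] tw -5.8 shaftV -5.6 -30.0
140 tool [149.2   6.2] tw -5.8 shaftV -4.6 -30.0
141 tool [150.2   6.3] tw -5.8 shaftV -3.6 -30.0
142 tool [151.2   6.4] tw -5.8 shaftV -2.6 -30.0
143 tool [152.2   6.5] tw -5.8 shaftV -1.6 -30.0
144 tool [153.2   6.6] tw -5.8 shaftV -0.6 -30.0
145 tool [154.2   6.7] tw -5.8 shaftV 0.4 -30.0
146 tool [155.2   6.8] tw -5.8 shaftV 1.4 -30.0
147 tool [156.2   6.9] tw -5.8 shaftV 2.4 -30.0
148 tool [157.2   7. ] tw -5.8 shaftV 3.4 -30.0
149 tool [158.2   7.1] tw -5.8 shaftV 4.4 -30.0
```

```bash
python3 -m crank '[{"twist":[0,0,0],"linear":[4,0,0],"fingers":0.5},{"twist":[0,0,0],"linear":[8,0,0],"fingers":0.5},{"twist":[0,0,0],"linear":[12,0,0],"fingers":0.5},{"twist":[0,-0.4,0],"linear":[16,0,0],"fingers":0.5},{"twist":[0,-0.7,0],"linear":[20,0,0],"fingers":0.5},{"twist":[0,-1,0],"linear":[24,-0.5,0],"fingers":0.5},{"twist":[0,-1.2,0],"linear":[28,0,-0.5],"fingers":0.5},{"twist":[0,-1.5,0],"linear":[32,0,-0.5],"fingers":0.5},{"twist":[0,-1.7,0],"linear":[35,0,-0.5],"fingers":0.5},{"twist":[0,-1.9,0],"linear":[38,0,-0.8],"fingers":0.5}]'
python3 - <<'E'
from h import *
a=manip.get_image("side")
cv2.imwrite("pics/s6.png",cv2.resize(a[150:250,200:340],None,fx=5,fy=5,interpolation=cv2.INTER_CUBIC))
s=manip.sense();print(s["ee_pos"],s["ft_force"])
E
```

```text
time: 5.7
ee_pos: [513.6, -36.9, 1.4]
ee_rot: [-0.704, -0.065, 0.065, 0.704]
ft_force: [-0.3, 0.2, -0.0]
gripper_width: 42.8
[514.050741   -36.96341204   1.40849634] [-0.66454478  0.45519482 -0.28993785]
```

View pics/s6.png

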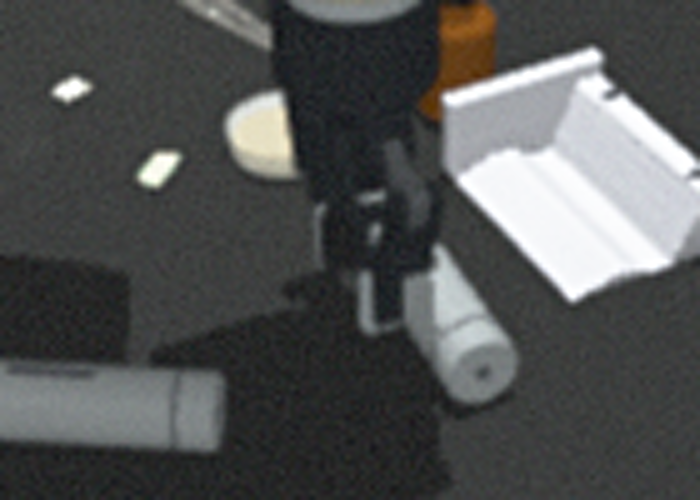

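The shaft is rolling: its printed mark has turned out of sight and the free end is at crop (482,370). Next stretch.

```bash
python3 - <<'E'
from h import *
f=onz("side",(200+482/5-.4,150+370/5-.4),18);print(f)
V=np.array([647.5,24.]);ph=np.radians(14.3);vx=np.array([np.cos(ph),np.sin(ph)]);vy=np.array([-vx[1],vx[0]])
print((f[:2]-V)@vx,(f[:2]-V)@vy)
E
python3 -m crank '[{"twist":[0,-0.2,0],"linear":[3,0,0],"fingers":0.5},{"twist":[0,-0.5,0],"linear":[7,0,0],"fingers":0.5},{"twist":[0,-0.8,0],"linear":[11,0,0.2],"fingers":0.5},{"twist":[0,-1,0],"linear":[15,0,0.5],"fingers":0.5},{"twist":[0,-1.3,0],"linear":[19,0,0.8],"fingers":0.5},{"twist":[0,-1.5,0],"linear":[23,0,1],"fingers":0.5},{"twist":[0,-1.8,0],"linear":[27,0,1.2],"fingers":0.5},{"twist":[0,-2.1,0],"linear":[31,0,1.5],"fingers":0.5},{"twist":[0,-2.4,0],"linear":[35,0,1.8],"fingers":0.5},{"twist":[0,-2.6,0],"linear":[38,0,2],"fingers":0.5}]'
python3 - <<'E'
from h import *
a=manip.get_image("side")
cv2.imwrite("pics/s7.png",cv2.resize(a[150:250,200:340],None,fx=5,fy=5,interpolation=cv2.INTER_CUBIC))
s=manip.sense();print(s["ee_pos"],s["ft_force"])
E
```

```text
[ 554.53789583 -104.59112646   18.        ]
-121.8436226485166 -101.64527650283193
time: 7.0
ee_pos: [550.8, -28.0, 1.4]
ee_rot: [-0.702, -0.081, 0.081, 0.703]
ft_force: [0.4, 0.4, 0.3]
gripper_width: 42.7
[551.04311475 -27.98785991   1.39363427] [-0.42639077  0.57446603 -0.06484909]
```

View pics/s7.png

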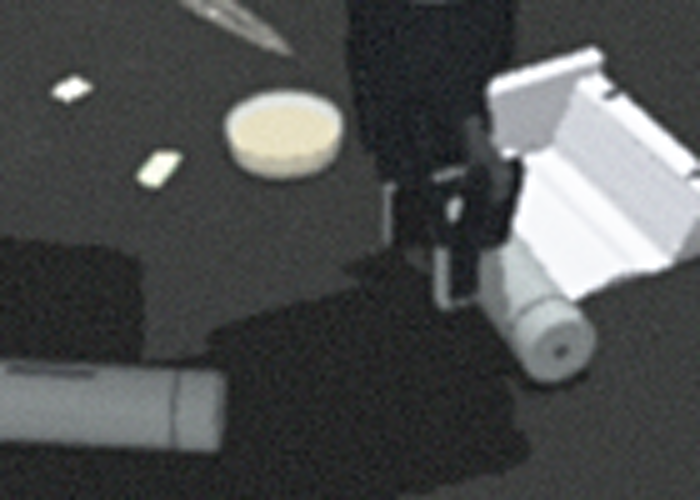

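```bash
python3 - <<'E'
from h import *
f=onz("side",(200+559/5-.4,150+350/5-.4),18);print(f)
V=np.array([647.5,24.]);ph=np.radians(14.3);vx=np.array([np.cos(ph),np.sin(ph)]);vy=np.array([-vx[1],vx[0]])
print((f[:2]-V)@vx,(f[:2]-V)@vy)
s=manip.sense();Rm=R.from_quat(s["ee_rot"]).as_matrix();print(np.degrees(np.arctan2(Rm[1,0],Rm[0,0])),(s["ee_pos"][:2]-V)@vx,(s["ee_pos"][:2]-V)@vy)
E
python3 -m crank '[{"twist":[0,-0.2,0],"linear":[3,0,0],"fingers":0.5},{"twist":[0,-0.4,0],"linear":[7,0,0],"fingers":0.5},{"twist":[0,-0.6,0],"linear":[11,0,0],"fingers":0.5},{"twist":[0,-0.8,0],"linear":[15,0,0.2],"fingers":0.5},{"twist":[0,-1,0],"linear":[19,0,0.3],"fingers":0.5},{"twist":[0,-1.1,0],"linear":[23,0,0.4],"fingers":0.5},{"twist":[0,-1.1,0],"linear":[27,0,0.5],"fingers":0.5},{"twist":[0,-1.1,0],"linear":[30,0,0.6],"fingers":0.5},{"twist":[0,-1.1,0],"linear":[33,0,0.6],"fingers":0.5},{"twist":[0,-1.1,0],"linear":[35,0,0.7],"fingers":0.5}]'
python3 - <<'E'
from h import *
a=manip.get_image("side")
cv2.imwrite("pics/s8.png",cv2.resize(a[130:250,220:360],None,fx=5,fy=5,interpolation=cv2.INTER_CUBIC))
s=manip.sense();print(s["ee_pos"],s["ft_force"])
E
```

```text
[592.82724487 -99.83867674  18.        ]
-83.56679068819224 -106.49750938184326
13.102752875888335 -106.30918928549886 -26.55229866559878
time: 8.3
ee_pos: [583.5, -19.4, 1.3]
ee_rot: [-0.702, -0.086, 0.088, 0.702]
ft_force: [-6.7, -1.9, 4.6]
gripper_width: 43.2
[583.71684756 -19.40355136   1.33888473] [-5.13976008 -0.79431776  4.24569372]
```

View pics/s8.png

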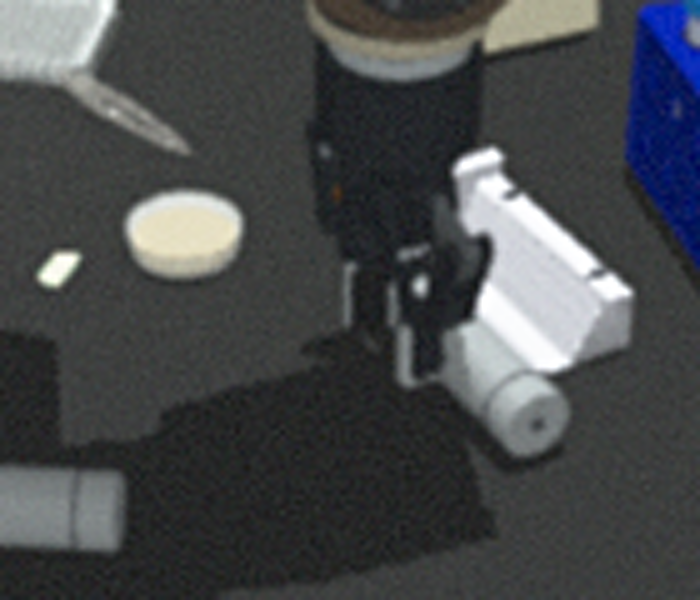

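```bash
python3 - <<'E'
from h import *
V=np.array([647.5,24.]);ph=np.radians(14.3);vx=np.array([np.cos(ph),np.sin(ph)]);vy=np.array([-vx[1],vx[0]])
s=manip.sense();Rm=R.from_quat(s["ee_rot"]).as_matrix();p=s["ee_pos"];print(s["ft_force"],s["moment"])
print(np.degrees(np.arctan2(Rm[1,0],Rm[0,0])),(p[:2]-V)@vx,(p[:2]-V)@vy)
k=-(s["gripper_width"]/2+4)
for dy in (-27,-20,-14,-7,1,14): print(dy,[((proj("side",p+Rm@np.array([dx,dy,kk]))-[220,130])*5).round() for dx in(-11,11) for kk in (k+4,k-4)])
for z in(18,21,24): 
  f=onz("side",(220+537/5-.4,130+418/5-.4),z); print((f[:2]-V)@vx,(f[:2]-V)@vy)
a=manip.get_image("side");cv2.imwrite("pics/s8b.png",cv2.resize(a[180:230,285:345],None,fx=12,fy=12,interpolation=cv2.INTER_CUBIC))
E
```

```text
[-5.13976008 -0.79431776  4.24569372] [-0.20166991  0.91177403  0.07154328]
14.188444701561286 -72.52751244174088 -26.30434838212455
-27 [array([393., 362.]), array([402., 371.]), array([433., 349.]), array([441., 358.])]
-20 [array([393., 374.]), array([401., 383.]), array([432., 360.]), array([441., 369.])]
-14 [array([393., 384.]), array([401., 393.]), array([432., 370.]), array([441., 379.])]
-7 [array([392., 395.]), array([401., 404.]), array([432., 381.]), array([440., 390.])]
1 [array([392., 408.]), array([400., 417.]), array([431., 394.]), array([440., 403.])]
14 [array([392., 429.]), array([400., 438.]), array([430., 415.]), array([439., 424.])]
-39.28618571130005 -104.17765351689681
-41.45004401652148 -107.2192188799493
-43.61390232174314 -110.26078424300172
```

View pics/s8b.png

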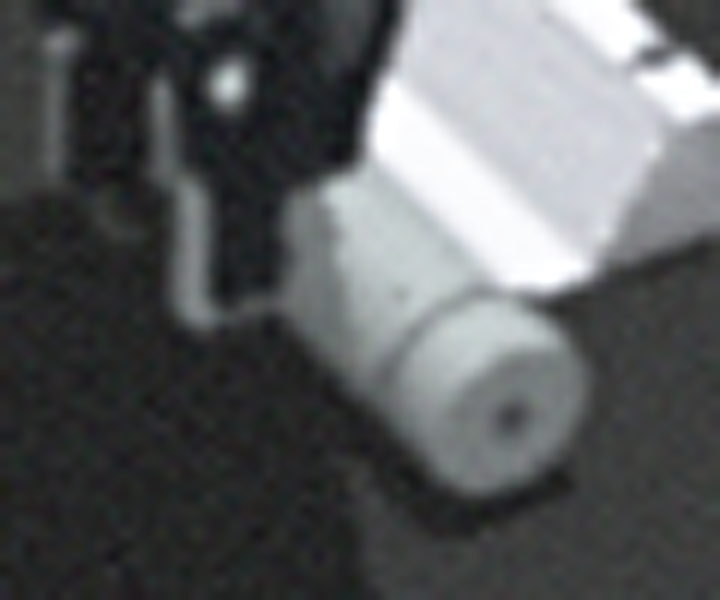

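The tip is about 19 mm above the bench and the shaft (free end at crop (510,415)) is on the ramp. The 7 N push is climbing load, so I'll continue slowly over the lip.

```bash
python3 -m crank '[{"twist":[0,0,0],"linear":[2,0,0],"fingers":0.5},{"twist":[0,0,0],"linear":[5,0,0],"fingers":0.5},{"twist":[0,0,0],"linear":[8,0,0],"fingers":0.5},{"twist":[0,0,0],"linear":[11,0,0],"fingers":0.5},{"twist":[0,0,0],"linear":[13,0,0],"fingers":0.5}]'
python3 - <<'E'
from h import *
a=manip.get_image("side")
cv2.imwrite("pics/s9.png",cv2.resize(a[130:250,220:360],None,fx=5,fy=5,interpolation=cv2.INTER_CUBIC))
s=manip.sense();print(s["ee_pos"],s["ft_force"])
E
```

```text
time: 9.02
ee_pos: [596.2, -16.2, 1.3]
ee_rot: [-0.702, -0.087, 0.088, 0.702]
ft_force: [-5.1, -1.8, 3.6]
gripper_width: 42.9
[596.4336133  -16.20159692   1.30099381] [-4.87372686 -0.51743505  2.95298562]
```

View pics/s9.png

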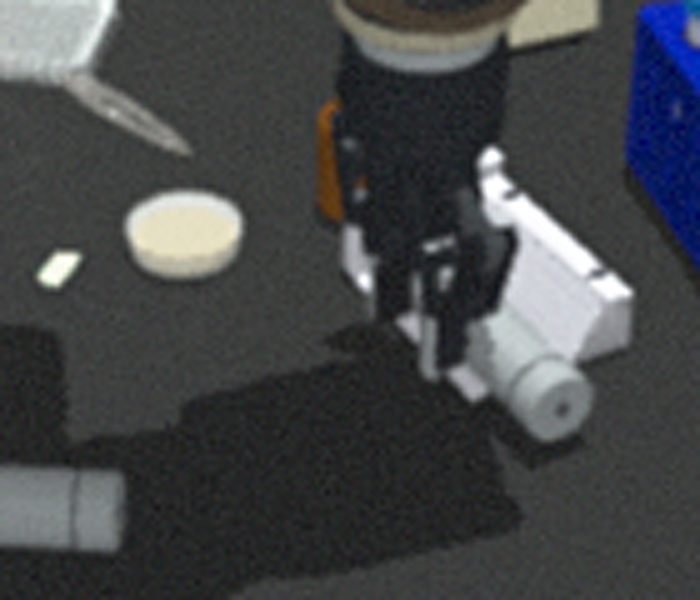

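The shaft is climbing well: the free end is at (560,405), forces are steady at about 5 N, and TCP x_V is about -59. I'll carry on over the lip.

```bash
python3 -m crank '[{"twist":[0,0,0],"linear":[2,0,0],"fingers":0.5},{"twist":[0,0,0],"linear":[5,0,0],"fingers":0.5},{"twist":[0,0,0],"linear":[8,0,0],"fingers":0.5},{"twist":[0,0,0],"linear":[11,0,0],"fingers":0.5},{"twist":[0,0,0],"linear":[13,0,0],"fingers":0.5},{"twist":[0,0,0],"linear":[14,0,0],"fingers":0.5}]'
python3 - <<'E'
from h import *
a=manip.get_image("side")
cv2.imwrite("pics/s10.png",cv2.resize(a[130:250,220:360],None,fx=5,fy=5,interpolation=cv2.INTER_CUBIC))
s=manip.sense();print(s["ee_pos"],s["ft_force"])
E
```

```text
time: 9.82
ee_pos: [610.9, -12.8, 1.4]
ee_rot: [-0.702, -0.087, 0.087, 0.702]
ft_force: [-0.2, 0.5, 0.4]
gripper_width: 42.6
[610.89941213 -12.79488465   1.37956741] [-0.12566509  0.41347959 -0.59658277]
```

View pics/s10.png

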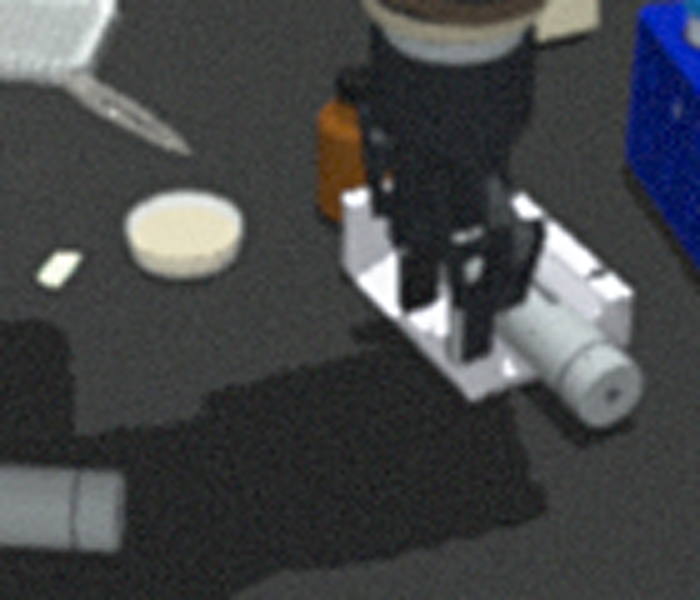

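The force is down to zero and the free end has jumped to (611,393), so the shaft has dropped into the V. I'll back off and raise.

```bash
python3 -m crank '[{"twist":[0,0,0],"linear":[-10,0,0],"fingers":0.5},{"twist":[0,0,0],"linear":[-20,-5,0],"fingers":0.3},{"twist":[0,0,0],"linear":[-30,-50,-20],"fingers":0},{"twist":[0,0,0],"linear":[-30,-100,-60],"fingers":0},{"twist":[0,0,0],"linear":[-30,-120,-110],"fingers":0},{"twist":[0,0,0],"linear":[-20,-120,-150],"fingers":0},{"twist":[0,0,0],"linear":[-20,-120,-150],"fingers":0}]'
python3 - <<'E'
from h import *
V=np.array([647.5,24.]);ph=np.radians(14.3);vx=np.array([np.cos(ph),np.sin(ph)]);vy=np.array([-vx[1],vx[0]])
f=onz("side",(220+611/5-.4,130+393/5-.4),20.5); print((f[:2]-V)@vx,(f[:2]-V)@vy)
P=manip.camera_params("wrist");np.save("P2.npy",P["T"])
w=manip.get_image("wrist");cv2.imwrite("pics/w11.png",w)
a=manip.get_image("side")
cv2.imwrite("pics/s11.png",cv2.resize(a[130:250,220:360],None,fx=5,fy=5,interpolation=cv2.INTER_CUBIC))
s=manip.sense();print(s["ee_pos"],s["ft_force"])
E
```

```text
time: 10.75
ee_pos: [627.9, -165.7, 121.7]
ee_rot: [0.702, 0.087, -0.086, -0.702]
ft_force: [-1.2, 0.5, -0.4]
gripper_width: 0.4
-0.2297063258830434 -107.85301769723348
[ 626.97309037 -163.07866902  121.16722779] [-0.10996202 -0.01833129  0.11384736]
```

View pics/s11.png

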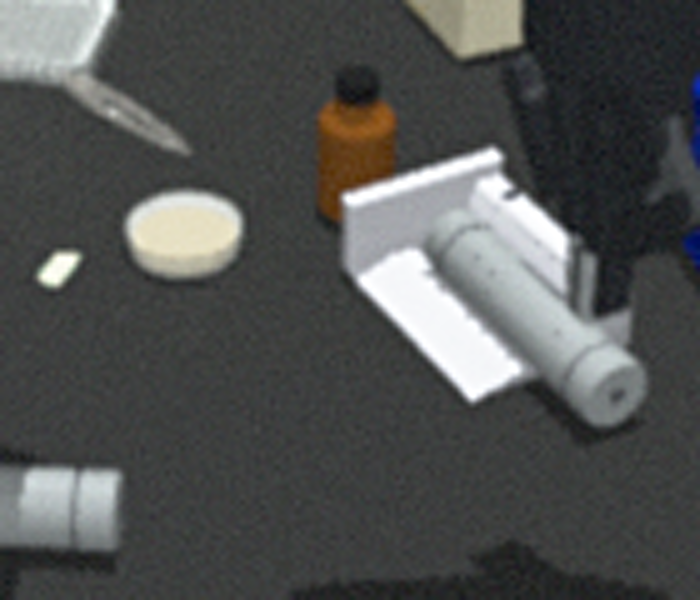

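View pics/w11.png

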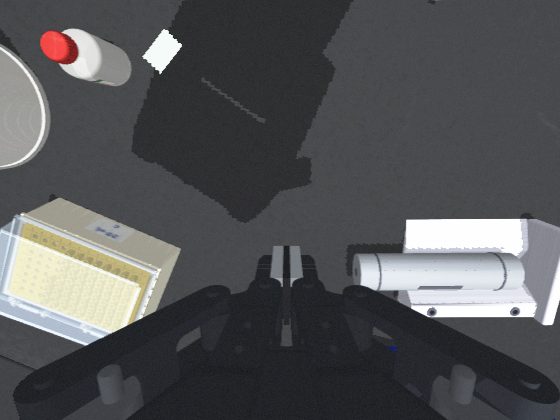

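The shaft lies square in the V: in the side view the free end is at (615,393), y_V ≈ -108, so about 18 mm short of the stop. The dish and amber bottle look undisturbed. Next I go to a spot off the free end with the jaws shut.

```bash
python3 - <<'E'
from h import *
V=np.array([647.5,24.]);ph=np.radians(14.3);vy=np.array([-np.sin(ph),np.cos(ph)])
t=V-150*vy;print(t);plan((t[0],t[1],60),14.3)
E
```

```text
[ 684.54985191 -121.35235971]
1 shift [66.1 61.1 26.4] twist [-0.04 -0.17 -0.04]
-1 shift [66.1 61.1 26.4] twist [ 7.0000e-02  1.7983e+02 -7.0000e-02]
```

```bash
python3 -m crank '[{"twist":[0,0,0],"linear":[30,0,12],"fingers":0},{"twist":[0,0,0],"linear":[66,20,26],"fingers":0},{"twist":[0,0,0],"linear":[66,45,26],"fingers":0},{"twist":[0,0,0],"linear":[66,60,26],"fingers":0},{"twist":[0,0,0],"linear":[66,60,26],"fingers":0}]'
python3 - <<'E'
from h import *
a=manip.get_image("side");x0,y0=270,150
cv2.imwrite("pics/s12.png",cv2.resize(a[y0:y0+120,x0:x0+140],None,fx=5,fy=5,interpolation=cv2.INTER_CUBIC))
s=manip.sense();Rm=R.from_quat(s["ee_rot"]).as_matrix();p=s["ee_pos"];print(p,s["ft_force"])
for dy in (-14,0,14): print(dy,[((proj("side",p+Rm@np.array([dx,dy,kk]))-[x0,y0])*5).round() for dx in(-11,11) for kk in (-8,8)])
E
```

```text
time: 11.48
ee_pos: [684.6, -121.3, 60.5]
ee_rot: [-0.701, -0.087, 0.088, 0.702]
ft_force: [-0.4, -0.2, 0.0]
gripper_width: 0.2
[ 685.19838715 -121.68146479   61.57539346] [ 0.78928072 -0.85099682 -0.69739147]
-14 [array([414., 262.]), array([393., 243.]), array([455., 248.]), array([433., 229.])]
0 [array([411., 287.]), array([390., 268.]), array([451., 273.]), array([431., 254.])]
14 [array([408., 312.]), array([388., 292.]), array([448., 297.]), array([428., 278.])]
```

View pics/s12.png

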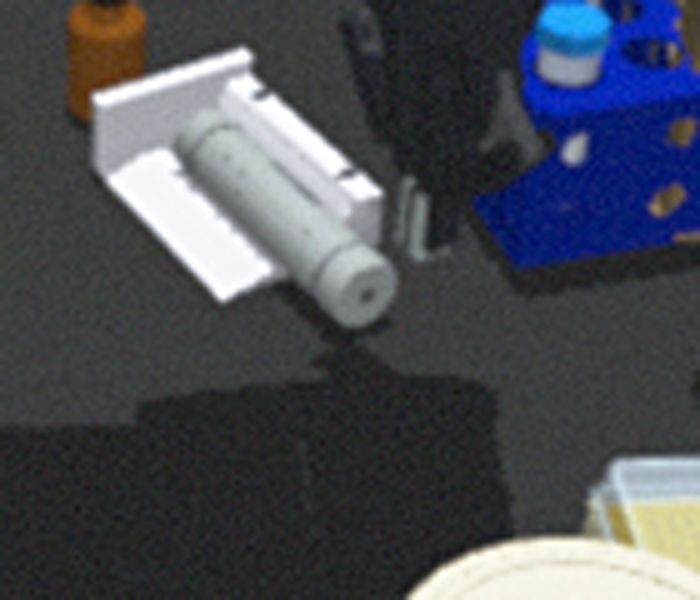

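```bash
python3 -m crank '[{"twist":[0,0,0],"linear":[0,15,0],"fingers":0},{"twist":[0,0,0],"linear":[0,30,0],"fingers":0},{"twist":[0,0,0],"linear":[0,45,0],"fingers":0},{"twist":[0,0,0],"linear":[0,55,0],"fingers":0},{"twist":[0,0,0],"linear":[0,61,8],"fingers":0},{"twist":[0,0,0],"linear":[0,61,18],"fingers":0},{"twist":[0,0,0],"linear":[0,61,22],"fingers":0},{"twist":[0,0,0],"linear":[0,61,22],"fingers":0}]'
python3 - <<'E'
from h import *
a=manip.get_image("side");x0,y0=270,150
cv2.imwrite("pics/s13.png",cv2.resize(a[y0:y0+120,x0:x0+140],None,fx=5,fy=5,interpolation=cv2.INTER_CUBIC))
s=manip.sense();print(s["ee_pos"],s["ft_force"])
E
```

```text
time: 12.52
ee_pos: [680.4, -100.0, 1.0]
ee_rot: [0.702, 0.088, -0.087, -0.702]
ft_force: [-0.8, -0.2, -0.3]
gripper_width: -0.1
[ 680.41959708 -100.31530764    0.89310119] [-0.27749215 -0.74905826 -0.06985702]
```

View pics/s13.png

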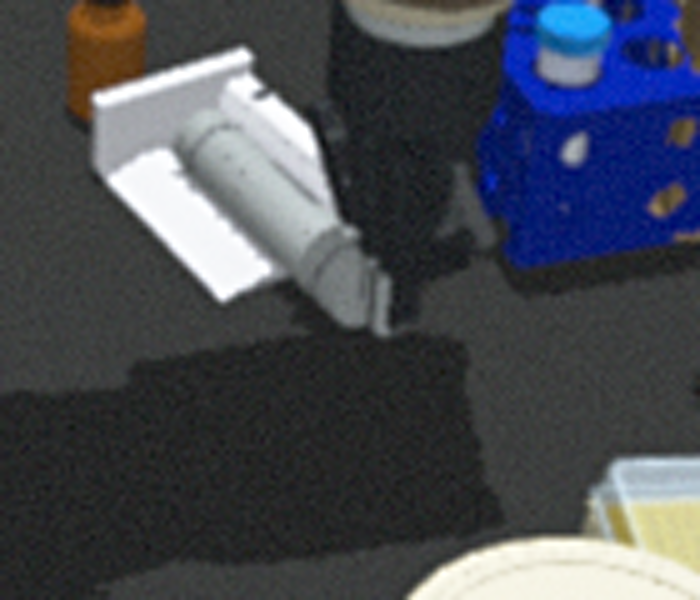

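```bash
python3 -m crank '[{"twist":[0,0,0],"linear":[0,0,2],"fingers":0},{"twist":[0,0,0],"linear":[0,0,4],"fingers":0},{"twist":[0,0,0],"linear":[0,0,6],"fingers":0},{"twist":[0,0,0],"linear":[0,0,8],"fingers":0},{"twist":[0,0,0],"linear":[0,0,10],"fingers":0},{"twist":[0,0,0],"linear":[0,0,12],"fingers":0},{"twist":[0,0,0],"linear":[0,0,14],"fingers":0},{"twist":[0,0,0],"linear":[0,0,16],"fingers":0},{"twist":[0,0,0],"linear":[0,0,17],"fingers":0}]'
python3 - <<'E'
from h import *
a=manip.get_image("side");x0,y0=270,150
cv2.imwrite("pics/s14.png",cv2.resize(a[y0:y0+120,x0:x0+140],None,fx=5,fy=5,interpolation=cv2.INTER_CUBIC))
s=manip.sense();print(s["ee_pos"],s["ft_force"])
E
```

```text
time: 13.7
ee_pos: [676.0, -83.9, 0.5]
ee_rot: [-0.702, -0.087, 0.087, 0.702]
ft_force: [0.7, -3.6, 1.7]
gripper_width: 0.1
[ 6.76020583e+02 -8.38091020e+01  4.76978676e-01] [ 0.88420099 -2.98491489  1.63816928]
```

View pics/s14.png

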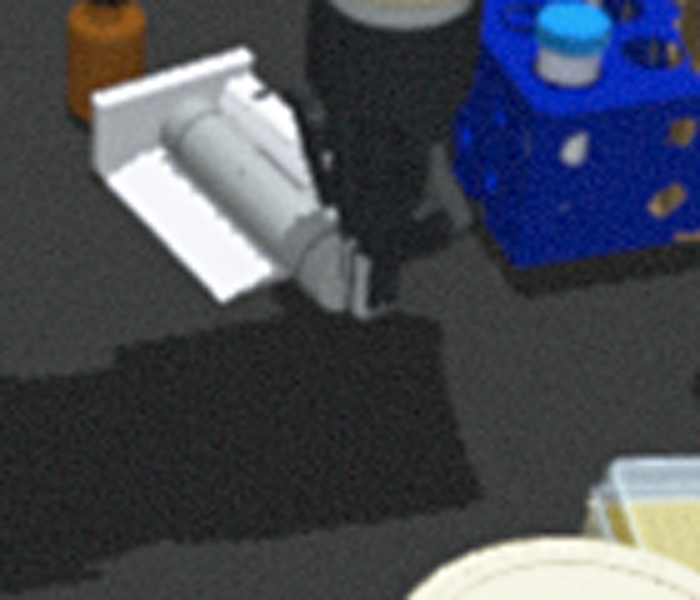

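```bash
python3 -m crank '[{"twist":[0,0,0],"linear":[0,0,1.5],"fingers":0},{"twist":[0,0,0],"linear":[0,0,3],"fingers":0},{"twist":[0,0,0],"linear":[0,0,4.5],"fingers":0},{"twist":[0,0,0],"linear":[0,0,6],"fingers":0},{"twist":[0,0,0],"linear":[0,0,7],"fingers":0},{"twist":[0,0,0],"linear":[0,0,8],"fingers":0}]'
python3 - <<'E'
from h import *
a=manip.get_image("side");x0,y0=270,150
cv2.imwrite("pics/s15.png",cv2.resize(a[y0:y0+120,x0:x0+140],None,fx=5,fy=5,interpolation=cv2.INTER_CUBIC))
s=manip.sense();print(s["ee_pos"],s["ft_force"])
E
```

```text
time: 14.5
ee_pos: [674.1, -76.2, 0.4]
ee_rot: [-0.702, -0.087, 0.087, 0.702]
ft_force: [0.6, -4.0, 2.5]
gripper_width: -0.5
[ 6.74035930e+02 -7.60922637e+01  4.08861558e-01] [ 0.95982619 -2.77042958  2.42558009]
```

View pics/s15.png

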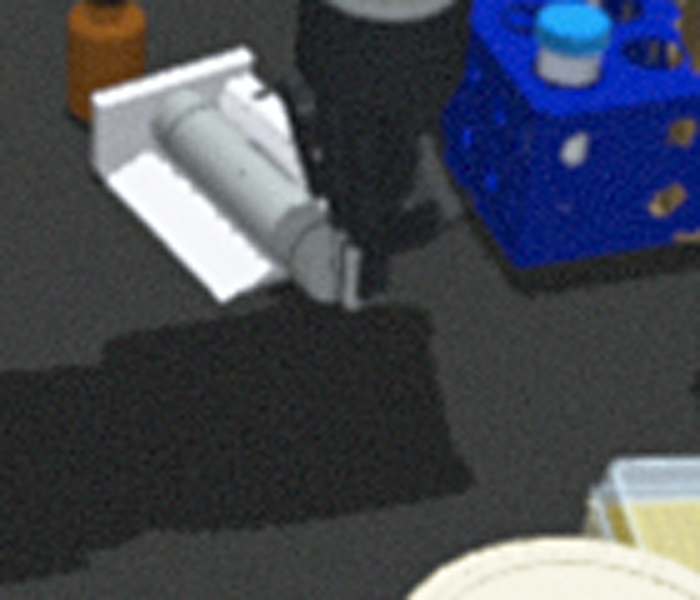

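The stop end is at (165,110), close to the plate, and the force is still about 4 N sliding friction. I'll keep going in fine steps.

```bash
python3 -m crank '[{"twist":[0,0,0],"linear":[0,0,0.8],"fingers":0},{"twist":[0,0,0],"linear":[0,0,1.6],"fingers":0},{"twist":[0,0,0],"linear":[0,0,2.4],"fingers":0},{"twist":[0,0,0],"linear":[0,0,3.2],"fingers":0}]'
python3 -m crank '[{"twist":[0,0,0],"linear":[0,0,0.7],"fingers":0},{"twist":[0,0,0],"linear":[0,0,1.4],"fingers":0},{"twist":[0,0,0],"linear":[0,0,2],"fingers":0}]'
```

```text
time: 15.05
ee_pos: [674.0, -75.4, 0.5]
ee_rot: [0.703, 0.088, -0.087, -0.701]
ft_force: [2.6, -21.1, 0.6]
gripper_width: -0.1
time: 15.42
ee_pos: [674.2, -75.3, 0.9]
ee_rot: [0.703, 0.088, -0.086, -0.7]
ft_force: [4.0, -31.0, -0.7]
gripper_width: -0.2
```

The force jumped to 21–31 N with no further motion, so the shaft is against the stop. I'll back straight off along -y, then raise and look.

```bash
python3 -m crank '[{"twist":[0,0,0],"linear":[0,0,-3],"fingers":0},{"twist":[0,0,0],"linear":[0,0,-8],"fingers":0},{"twist":[0,0,0],"linear":[0,0,-20],"fingers":0},{"twist":[0,0,0],"linear":[0,0,-40],"fingers":0},{"twist":[0,0,0],"linear":[-10,-30,-60],"fingers":0},{"twist":[0,0,0],"linear":[-20,-80,-90],"fingers":0},{"twist":[0,0,0],"linear":[-40,-130,-110],"fingers":0},{"twist":[0,0,0],"linear":[-60,-150,-120],"fingers":0},{"twist":[0,0,0],"linear":[-60,-150,-120],"fingers":0}]'
python3 - <<'E'
from h import *
a=manip.get_image("side");x0,y0=270,150
cv2.imwrite("pics/s16.png",cv2.resize(a[y0:y0+120,x0:x0+140],None,fx=5,fy=5,interpolation=cv2.INTER_CUBIC))
P=manip.camera_params("wrist");w=manip.get_image("wrist");cv2.imwrite("pics/w16.png",w)
b=manip.get_image("scene");cv2.imwrite("pics/c16.png",cv2.resize(b[170:280,160:340],None,fx=4,fy=4,interpolation=cv2.INTER_CUBIC))
s=manip.sense();print(s["ee_pos"],s["ft_force"])
E
```

```text
time: 16.55
ee_pos: [643.4, -203.9, 151.6]
ee_rot: [0.702, 0.087, -0.086, -0.702]
ft_force: [-0.2, 0.3, -1.0]
gripper_width: -0.0
[ 643.71025322 -201.73323417  148.76267106] [ 0.55211199 -0.18607433 -0.23586342]
```

View pics/s16.png

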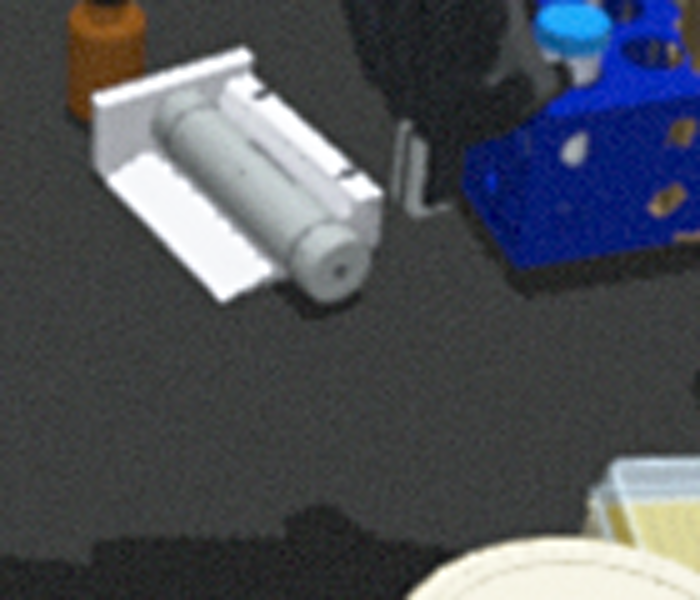

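View pics/c16.png

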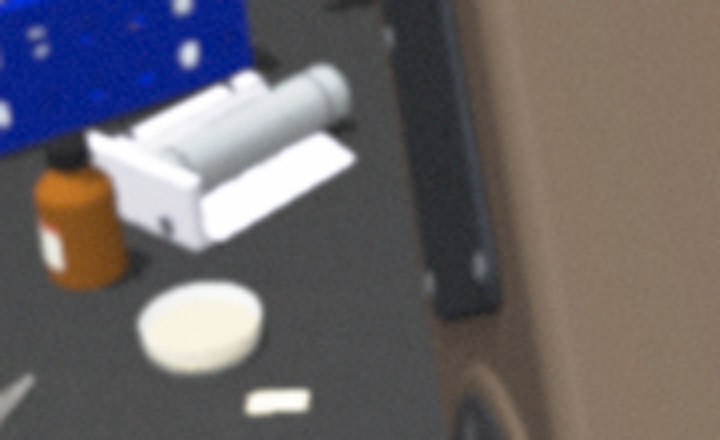

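View pics/w16.png

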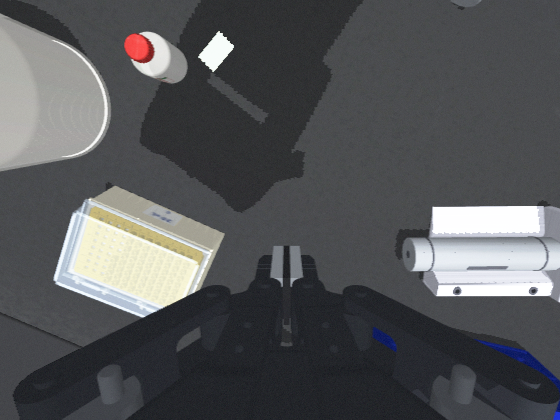

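```bash
python3 - <<'E'
from h import *
V=np.array([647.5,24.]);ph=np.radians(14.3);vx=np.array([np.cos(ph),np.sin(ph)]);vy=np.array([-vx[1],vx[0]])
f=onz("side",(270+340/5-.4,150+270/5-.4),20.5); print((f[:2]-V)@vx,(f[:2]-V)@vy)
x=manip.get_image("side");cv2.imwrite("pics/s17.png",cv2.resize(x[150:270,270:410],None,fx=5,fy=5))
y=cv2.imread("pics/side0.png");d=cv2.absdiff(x,y).max(2);
# bystander regions: shift check by template
for n,(r0,r1,c0,c1) in dict(dish=(165,190,243,271),amber=(142,174,281,301),drop=(278,316,315,338)).items():
    t=y[r0:r1,c0:c1];m=cv2.matchTemplate(x[r0-8:r1+8,c0-8:c1+8],t,cv2.TM_CCOEFF_NORMED);_,v,_,l=cv2.minMaxLoc(m);print(n,round(v,3),(l[0]-8,l[1]-8))
s=manip.sense();print(s["time"],s["ft_force"],abs(s["dq"]).max())
E
```

```text
1.0746130103050113 -88.2224014222633
dish 0.926 (0, 0)
amber 0.996 (0, 0)
drop 0.988 (0, 0)
16.75 [-0.38329824  0.72406018 -0.01621594] 0.005383787239258657
```

```bash
python3 -c "
from workcell import manip
print(manip.finish_job())"
```

```text
the job is handed in; nothing more can be done
None
```

I rolled the farther of the two bars over the lip into the V with the half-open fingertips. Then I slid it to the stop with the closed jaws, backed away and handed the job in after about 17 s of robot time.

- **At the stop:** the push force rose from about 4 N to 21–31 N with no further travel, so the end is against the plate.
- **In the V:** the side view puts the free end at x +1.1 mm and y -88.2 mm in the V frame. I expected 0 and -90 mm; the 1.8 mm difference in y is within the 2 mm camera calibration. The shaft also looks square in the V in the last pictures.
- **Bystanders:** the dish and both bottles show no shift between the first and last side images.
- **Robot at hand-in:** the arm was at rest and clear of everything, with about 0 N at the wrist.
- **Half turn:** I did not measure the turn in step 1. The printed mark rolled out of sight and the shaft travelled far enough for more than a full turn.
- **Disagreement with the description:** the camera showed the fingertips 14–27 mm behind the TCP (14 mm shut, 27 mm fully open), not 14 mm ahead of it. I worked from the camera measurement.

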